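# Fit the slot template on the blotting manifold

## Robot

A 7-joint arm with a two-finger parallel gripper is mounted at the origin on the work surface. World frame = base frame: x ahead of the robot, y to its left, z up, the work surface at z = 0. Lengths are in m, angles in rad, forces in N, time in s.
With the tool pointing down it reaches from about 0.4 to 0.85 m from the base axis. Payload 4.4 kg.
Tool frame: the origin (TCP) lies midway between the tips of the shut fingers; the grasp point (between the pads) lies 19 mm behind it; z points along the fingers, y is the line along which they close (so a half turn about z gives the same grasp; the last joint's range is limited). The gripper opens to 94 mm and grips with 3 to 60 N. Pads are 16 mm wide; open, the fingers measure 119 mm over their backs; the gripper's body (75 mm by 177 mm) begins 78 mm behind the grasp point.
Start: joints at [-1.307, 0.628, 0.038, 1.517, -0.027, 0.996, -0.02], TCP at [0.21, 0.615, 0.178] pointing down, gripper open.
Joint ranges: [-3.06, 3.06], [-0.37, 2.12], [-1.25, 1.32], [0.18, 2.47], [-1.1, 4.24], [0.23, 1.98], [-2.94, 2.94]. Speed limits (rad/s): [2.57, 2.57, 3.14, 3.14, 3.14, 3.14, 3.14].

## Interface

Orientations are given as a rotation vector (axis times angle).
In Python, from cell import ctrl, imaging gives the robot as it stands.
- The arm moves only by the shell command python3 -m jog 'ROWS'. ROWS is JSON, a list of rows, each a list of 3 entries, a list of its own where there are three numbers: the opening, from 0 (shut) to 1 (fully open), then the shift along the tool's x, y, z scaled (see below), then the turn, a rotation vector about the tool's x, y, z scaled (see below). A call has 1 to 5 rows; each row is the pose to reach, as a shift and turn from the pose commanded when the call began, along the tool's axes at that moment, turning the shorter way round; what a row does not reach only later rows make up. The controller multiplies each number of a shift by 0.1 m and each number of a turn by pi rad. A row lasts 1/10 s, in which the tool goes at most 50 mm and 8.59 degrees, less where a joint would pass 70% of its speed; a pose out of reach is approached as far as the arm can. A call with a number of a shift or a turn outside -1 to 1 is refused whole. A call with a gripper value outside its range is refused whole. The fingers move at their own pace and stop on an object; the grip force is fixed at half the most. Time passes only in rows, so rows that repeat a pose let the fingers close. It gives the time, the measured TCP pose, the force, the opening and the grip force at its end, in the units of the state.
- ctrl.observe(): the state, without advancing time (a new reading comes with each control period).
- imaging.read_camera(name): name is "scene" or "top"; returns a dict with "image" (480x640x3 uint8, red, green, blue), "range_z" (480x640 float32, m along the optical axis (not along the pixel's ray), 0 where there is no reading), "fx", "fy", "cx", "cy" (pixels), "R" (3x3) and "t" (3): a world point X has camera coordinates R X + t. Camera axes: x right, y down, z forward; pixel columns grow to the right and rows downward; lengths in m; the calibration is good to about 2 mm. A picture is of the moment at which its call begins.
- ctrl.job_done(): hands the job in; it is judged then, once.
The state is a dict: "time": time; "q": joint angles; "joint_vel": joint speeds; "tau": joint torques, N m; "tcp_pos": TCP position; "eef_rot": TCP orientation; "force": force on the tool from outside, world axes, zero at the start; "ft_torque": the same for the moment, N m; "gripper_width": finger opening in m; "grip_force": force on a finger pad.
Only numpy, scipy, OpenCV 4.12 (cv2) and the standard library are available. Lean on these libraries where they do the work, as an engineer would, in place of code of your own. Each camera call takes 0.05 s, during which the arm holds its last target. There are 200 camera calls.

## Task

Fit the slot template onto the blotting manifold: set it down gently on the four locating pins, slide it about until its corner holes drop over all of them and it lies flush, then let go of it and swing both hold-down clips fully in over its ends. There is a filter sheet under the template, so never bear on it or shove it against the pins with more than 30 N, and leave the other things on the bench where they are.

Things in the scene. Friction and masses are not known exactly. Their poses are not given: they have to be found in the camera images.
- manifold: Blotting manifold fixed to the bench: a grey block 150 mm (its x) by 228 mm (its y), rim 44 mm high, a low hose port on its -x side. Origin at the centre of its underside, z up. A steel pin plate, 104 by 160 mm, with a white filter sheet, lies in the recess on top, square to the block, its top 46 mm above the bench. Four upright steel pins stand on it (see recess).
- recess (a point): Centre of the block's recess, 46 mm above the bench. The pins stand at (+-38, +-64) mm (manifold x, y) from the pin plate's own centre; 7 mm in diameter, 9 mm tall, the top 3 mm tapering to 5.6 mm. The pin plate has play: its centre is up to 7 mm off this point in x and 5 mm in y, differently each time, not reported; it stays put, but gives some 0.05 mm per N downward (rubber gasket). Template underside: 46 mm up when seated, 55 mm on the pin tops.
- template: Slot template lying loose on the bench: white plate 96 mm (its x) by 150 mm (its y), 10 mm thick, about 0.26 kg, with rows of black slots and four through holes of 10 mm diameter at (+-38, +-64) mm. Origin at the centre of its underside, z up. The same turned by half a turn.
- template_bar (a point): Centre of the template's lifting bar, 34 mm above its underside. The bar runs along the template's y: 10 mm wide (x), 70 mm long, 12 mm high, 18 mm clear above the plate, on two 8 mm posts, 31 mm either side of the middle.
- clip_left (a joint): Angle of the flat aluminium hold-down clip at the manifold's +y end, on an upright pivot at (0, 100) mm in the manifold's frame. 0: points along the manifold's +x, clear of the template. It swings inward, clockwise from above, to a stop at 1.571: points to -y, over the template's end. About 2 to 3 N at its post moves it; it stays where left.
- clip_right (a joint): The same clip at the manifold's -y end, pivot at (0, -100) mm. 0: points along the manifold's +x; it swings inward, anticlockwise from above, to a stop at 1.571: points to +y.
- clip_left_post (a point): Middle of the upright steel thumb post on the left clip: 8 mm in diameter, 20 mm tall (63 to 83 mm above the bench), 24 mm out from the pivot. The clip's arm is 42 mm long, 14 mm wide, 5 mm thick, underside 58 mm above the bench, 2 mm over a seated template; a template resting on the pin tops is in its way.
- clip_right_post (a point): The same point of the right clip's thumb post.
- vial: Small capped glass vial, 27 mm in diameter, 50 mm tall, standing between the template and the manifold; origin at the centre of its underside. Leave alone.
- forceps: Steel forceps about 130 mm long, 6 mm high, lying along x between the template and the manifold; origin at the middle of the underside. Leave alone.
- petri_dish: Small closed dish, 60 mm in diameter, 15 mm high, in front of the robot; origin at the centre of its underside. Leave alone.
- tip_box: Pipette tip box, 88 by 124 by 62 mm; origin at the centre of its underside. Leave alone.
- tube_rack: Low rack of small tubes, 66 by 130 by 42 mm; origin at the centre of its underside. Leave alone.
- beaker: Glass beaker, 68 mm in diameter, 85 mm tall; origin at the centre of its underside. Leave alone.
- amber_bottle: Brown bottle, 64 mm in diameter, 130 mm tall; origin at the centre of its underside. Leave alone.
Mind the look-alikes: they are no part of the job. Of the things like the template, leave any that is turquoise; of the rest the larger one is meant.

How it is judged:
On the way:
1. the template's holes are over the pins and it lies flush on the pin plate, both clips still open (z of template in the frame of manifold between 0.044 and 0.048 m and horizontal distance between template and manifold below 0.012 m and angle between the y axis of template and the y axis of manifold, either way round below 0.06 rad and value of joint each of clip_left, clip_right below 0.7 rad), for 0.1 s.
At the end, for the whole second after the job is handed in: The template lies flush on the pin plate with its holes over the pins (underside within 1.5 mm of 46 mm above the bench, tilt under 0.02 rad, centre within 12 mm of the manifold's), at rest, and both clips are swung in past 1.4 rad (z of template in the frame of manifold between 0.0445 and 0.0475 m and angle between template's own z axis and vertical below 0.02 rad and horizontal distance between template and manifold below 0.012 m and angle between the y axis of template and the y axis of manifold, either way round below 0.06 rad and value of joint each of clip_left, clip_right above 1.4 rad and linear speed of template below 0.01 m/s); the robot touches nothing.
It fails at once if the template is pressed or shoved against the manifold with more than 30 N (contact force between template and manifold above 30 N).
It fails at once if another thing on the bench is moved by more than 20 mm (distance of any of vial, forceps, petri_dish, tip_box, tube_rack, beaker, amber_bottle from where it was at the start of the episode above 0.02 m).
It also fails if it takes over 72 s, if anything falls off the work surface, if the arm or the gripper's body presses on something with over 40 N, if the wrist force passes 120 N, or if a joint passes its speed limit or range.

## Working session

There is one attempt and no reset: what is moved stays moved. The work goes in short steps, Python scripts to look and compute and a shell command to move; the robot and the scene stay as the last step left them, time stands still between calls to the robot, and variables do not carry over. Pictures are saved under pics/ and viewed, at most 11 in all, crops included, and the job is handed in when it is done.

```bash
ls; mkdir -p pics; python3 - <<'E'
from cell import ctrl, imaging
import cv2,numpy as np
for n in("scene","top"):
    d=imaging.read_camera(n); cv2.imwrite(f"pics/{n}0.png",d["image"][:,:,::-1]); np.savez(f"{n}0.npz",**d)
    print(n,d["fx"],d["cx"],d["cy"],(-d["R"].T@d["t"]).round(3),d["R"].round(3).tolist())
s=ctrl.observe();print(s)
E
```

```text
pics
scene 588.5880589125899 319.9346183688771 235.97567409300478 [1.5   0.308 0.785] [[-0.281, 0.96, -0.018], [0.563, 0.149, -0.813], [-0.777, -0.239, -0.582]]
top 533.8168466691654 315.94415421958286 239.5196916219927 [0.368 0.012 1.164] [[-0.014, -1.0, -0.003], [-0.987, 0.014, -0.163], [0.163, 0.001, -0.987]]
{'time': 0.1, 'q': array([-1.30678467,  0.62924249,  0.03845959,  1.51825236, -0.02697988,
        0.99631148, -0.02000172]), 'joint_vel': array([-1.29224565e-03, -1.75819920e-03, -3.00049249e-04, -3.65675469e-03,
        6.23136565e-04, -4.99754445e-05, -3.46009649e-04]), 'tau': array([ 1.99035232e-03, -5.50801420e+01,  1.14696085e+00, -1.87119502e+01,
       -5.22115035e-02,  1.91715884e-02,  5.49662263e-05]), 'tcp_pos': array([0.21028996, 0.61436174, 0.17705863]), 'eef_rot': array([-5.15686742e-01, -3.09873776e+00,  2.63665888e-03]), 'force': array([-0.20626137, -0.19295613,  0.77335421]), 'ft_torque': array([-0.01673856, -0.03206987,  0.00171354]), 'grip_force': 0.0, 'gripper_width': 0.09393872156139935}
```

View pics/top0.png

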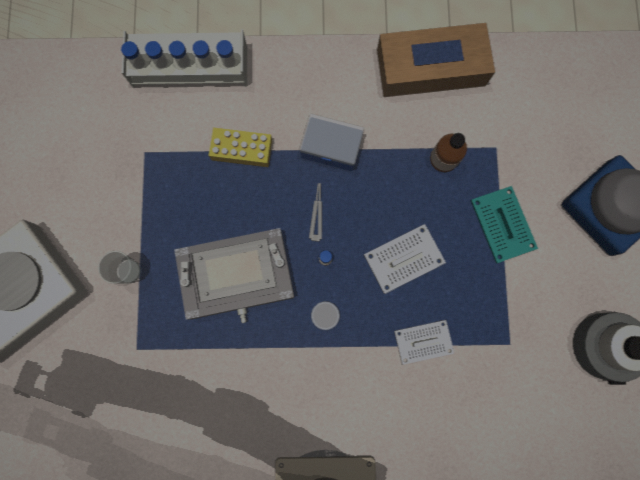

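View pics/scene0.png

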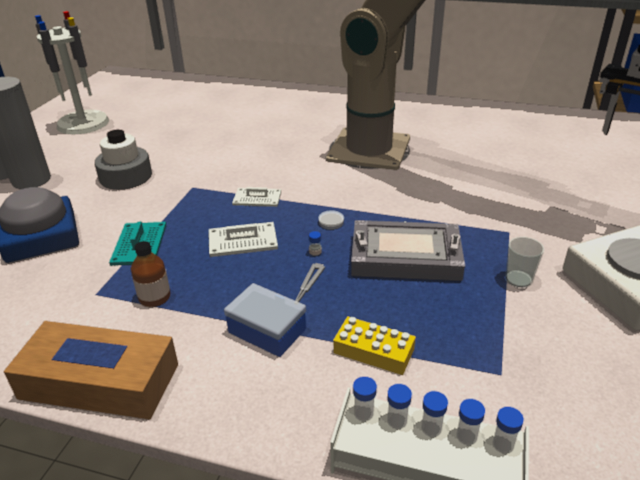

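Candidates in the top view: large white plate at (405,258), small white plate at (425,341) and turquoise plate at (505,224). By the description I choose the large white one at (405,258). The manifold is at (235,272), with its hose port at (242,315), so its -x points down in the image.

```bash
cat > h.py <<'E'
import numpy as np,cv2
def load(n): return dict(np.load(n))
def ray(d,uv,z):
    uv=np.atleast_2d(uv).astype(float); c=np.c_[(uv[:,0]-d["cx"])/d["fx"],(uv[:,1]-d["cy"])/d["fy"],np.ones(len(uv))]
    w=c@d["R"]; o=-d["R"].T@d["t"]; return o+w*((z-o[2])/w[:,2])[:,None]
def proj(d,X):
    c=np.atleast_2d(X)@d["R"].T+d["t"]; return np.c_[c[:,0]/c[:,2]*d["fx"]+d["cx"],c[:,1]/c[:,2]*d["fy"]+d["cy"]]
def cloud(d):
    v,u=np.mgrid[:480,:640]; z=d["range_z"]; c=np.stack([(u-d["cx"])/d["fx"]*z,(v-d["cy"])/d["fy"]*z,z],-1)-d["t"]
    return c@d["R"]
E
python3 - <<'E'
from h import *
d=load("top0.npz"); s=load("scene0.npz")
def crop(d,x,y,w,h,k): return cv2.resize(d["image"][y:y+h,x:x+w,::-1],None,fx=k,fy=k,interpolation=cv2.INTER_CUBIC)
a=crop(d,165,215,135,110,3.99); b=crop(d,355,215,100,110,3.99)[:, :]
cv2.imwrite("pics/c1.png",np.hstack([cv2.resize(a,(440,359)),cv2.resize(b,(326,359))]))
cv2.imwrite("pics/c2.png",crop(s,340,205,135,85,5.9))
hsv=cv2.cvtColor(d["image"],cv2.COLOR_RGB2HSV)
P=cloud(d)
# template contour
m=((hsv[...,1]<60)&(hsv[...,2]>140)).astype(np.uint8)
m[:,:355]=0;m[:,455:]=0;m[:215]=0;m[305:]=0
cs,_=cv2.findContours(cv2.morphologyEx(m,cv2.MORPH_CLOSE,np.ones((5,5))),0,2)
c=max(cs,key=cv2.contourArea)[:,0]
w=ray(d,c,0.010)[:,:2].astype(np.float32); r=cv2.minAreaRect(w); print("template",r)
w=ray(d,c,0.010)
mm=np.zeros((480,640),np.uint8);cv2.drawContours(mm,[c],-1,1,-1); print("h pct",np.percentile(P[...,2][mm>0],[5,50,95]))
# manifold rim by height
h=P[...,2]; k=((h>0.036)&(h<0.052)).astype(np.uint8); k[:,:150]=0;k[:,310:]=0;k[:210]=0;k[335:]=0
cs,_=cv2.findContours(k,0,2);c=max(cs,key=cv2.contourArea)[:,0]
print("manifold",cv2.minAreaRect(ray(d,c,0.044)[:,:2].astype(np.float32)), np.median(h[k>0]))
for n,(u,v) in dict(vial=(326,257),forc=(316,212),dish=(325,316)).items(): print(n,ray(d,(u,v),.02).round(3))
E
```

```text
template ((0.5145604014396667, -0.17964226007461548), (0.09332038462162018, 0.14675790071487427), 25.801258087158203)
h pct [0.0066484  0.01062628 0.03890705]
manifold ((0.4842264652252197, 0.1888350397348404), (0.15092916786670685, 0.2282974123954773), 10.956820487976074) 0.04548858936984694
vial [[ 0.518 -0.008  0.02 ]]
forc [[0.618 0.012 0.02 ]]
dish [[ 0.392 -0.004  0.02 ]]
```

View pics/c1.png

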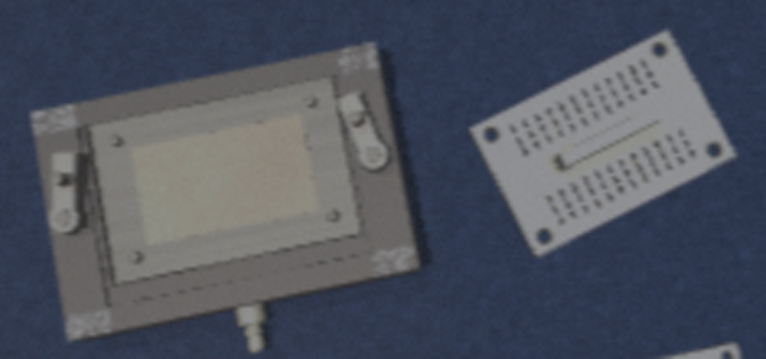

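View pics/c2.png

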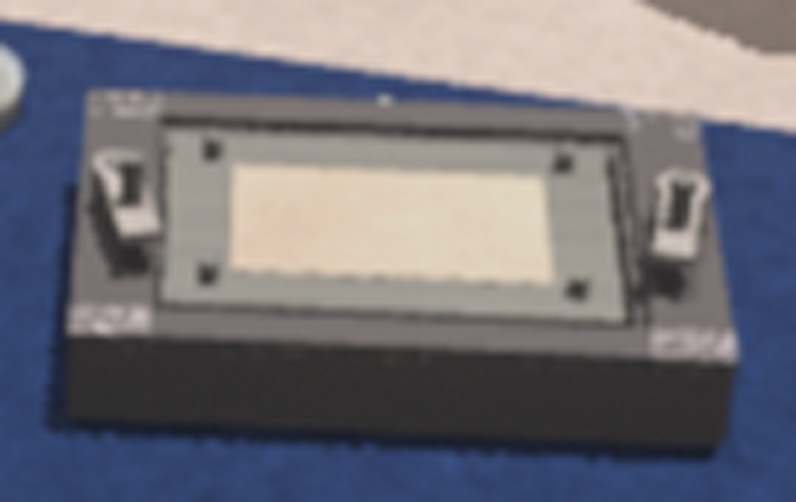

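The crop confirms the choice: the large white plate has four corner holes and a bar. The four pins show at about (117,141), (311,102), (137,257) and (334,215) in the crop. Both clips are nearly open.

```bash
cat > meas.py <<'E'
from h import *
def blobs(d,X,half,thr=0.5,k=3):
    """dark-weighted centroids near the projected points X"""
    g=cv2.GaussianBlur(cv2.cvtColor(d["image"],cv2.COLOR_RGB2GRAY).astype(np.float32),(0,0),0.6); out=[]
    for u,v in proj(d,X):
        for _ in range(k):
            a,b=int(round(u)),int(round(v)); w=g[b-half:b+half+1,a-half:a+half+1]
            q=np.clip(np.median(w)-8-w,0,None); yy,xx=np.mgrid[b-half:b+half+1,a-half:a+half+1]
            u,v=(q*xx).sum()/q.sum(),(q*yy).sum()/q.sum()
        out.append((u,v))
    return np.array(out)
C=np.array([[1,1],[1,-1],[-1,1],[-1,-1]])*[.038,.064]
def fit(p):
    """rigid fit of the four points, centre and yaw"""
    p=p[:,:2]; m=p.mean(0); z=((p-m)@[1,1j]); c=C@[1,1j]; return m,np.angle((z*c.conj()).sum()),np.linalg.norm(p-m,axis=1)
def corners(m,yaw,z): 
    c,s=np.cos(yaw),np.sin(yaw); return np.c_[C@np.array([[c,s],[-s,c]])+m,np.full(4,z)]
E
python3 - <<'E'
from meas import *
d=load("top0.npz"); s=load("scene0.npz")
for n,e in(("top",d),("scene",s)):
    for z in(.010,):
        b=blobs(e,corners(np.array([.5146,-.1797]),np.radians(25.8),z),4); print(n,"holes",b.round(1).tolist(),[x.round(4).tolist() for x in fit(ray(e,b,z-.001))])
    x0=ray(d,np.array([[165+x/3.259,215+y/3.264] for x,y in((117,141),(311,102),(137,257),(334,215))]),.051)
    b=blobs(e,x0,4); print(n,"pins",b.round(1).tolist(),[x.round(4).tolist() for x in fit(ray(e,b,.051))])
P=cloud(d)
# bar top: template points with z .03-.05 ; clip parts
h=P[...,2]
for nm,lo,hi,(x0,x1,y0,y1) in(("bar",.03,.046,(.46,.57,-.24,-.12)),("clips",.056,.09,(.4,.6,.05,.32))):
    k=(h>lo)&(h<hi)&(P[...,0]>x0)&(P[...,0]<x1)&(P[...,1]>y0)&(P[...,1]<y1)
    n,l,st,ce=cv2.connectedComponentsWithStats(k.astype(np.uint8))
    for i in range(1,n):
        if st[i,4]>5:
            q=P[l==i]; r=cv2.minAreaRect(q[:,:2].astype(np.float32)); print(nm,st[i,4],q.mean(0).round(4),np.percentile(q[:,2],[5,95]).round(4),r)
E
```

```text
top holes [[366.9, 256.3], [420.2, 226.6], [387.5, 290.1], [442.1, 261.2]] [[0.5141, -0.1789], 0.4913, [0.0814, 0.0797, 0.0788, 0.0824]]
top pins [[201.0, 258.0], [260.9, 246.2], [207.3, 293.6], [267.5, 280.8]] [[0.4902, 0.1848], 0.1898, [0.0744, 0.074, 0.0743, 0.074]]
scene holes [[nan, nan], [211.8, 258.8], [nan, nan], [nan, nan]] [[nan, nan], nan, [nan, nan, nan, nan]]
scene pins [[437.3, 254.0], [374.7, 251.1], [435.2, 228.6], [375.0, 225.9]] [[0.4854, 0.1857], 0.1834, [0.0786, 0.0781, 0.0791, 0.0798]]
bar 164 [ 0.5139 -0.1775  0.0406] [0.0374 0.0444] ((0.5144703984260559, -0.17842428386211395), (0.009782602079212666, 0.07064174115657806), 25.70152473449707)
clips 171 [0.5174 0.097  0.0658] [0.0605 0.0828] ((0.5182485580444336, 0.09838320314884186), (0.050950467586517334, 0.016635814681649208), 26.001955032348633)
clips 181 [0.481  0.2863 0.0656] [0.06   0.0804] ((0.4817512035369873, 0.28713923692703247), (0.050081778317689896, 0.01630035601556301), 2.3685004711151123)meas.py:9: RuntimeWarning: invalid value encountered in scalar divide
  u,v=(q*xx).sum()/q.sum(),(q*yy).sum()/q.sum()
```

```bash
cat > plan.py <<'E'
import sys,numpy as np
from scipy.spatial.transform import Rotation as R
from cell import ctrl
def plan(p,yaw):
    """p: world TCP target; yaw: direction (deg) of the tool y line, mod 180"""
    s=ctrl.observe(); r=R.from_rotvec(s["eef_rot"]); ty=r.as_matrix()[:,1]; now=np.degrees(np.arctan2(ty[1],ty[0]))
    dy=(yaw-now+90)%180-90
    tgt=R.from_matrix(np.c_[[np.sin(np.radians(now+dy)),-np.cos(np.radians(now+dy)),0],[np.cos(np.radians(now+dy)),np.sin(np.radians(now+dy)),0],[0,0,-1]])
    if tgt.as_matrix()[:,1]@r.as_matrix()[:,1]<0: tgt=tgt*R.from_euler('z',180,degrees=True)
    t=(r.inv()*tgt).as_rotvec()/np.pi; d=r.inv().apply(np.array(p)-s["tcp_pos"])/.1
    print("t",round(s["time"],2),"pos",s["tcp_pos"].round(4),"yaw",round(now,2),"q",s["q"].round(2),"F",s["force"].round(1),"w",round(s["gripper_width"],4),"gf",round(s["grip_force"],1))
    print("SHIFT",d.round(3).tolist(),"TURN",t.round(4).tolist())
if __name__=="__main__": a=list(map(float,sys.argv[1:])); plan(a[:3],a[3])
E
python3 plan.py .513 .126 .178 25.75
python3 -m jog '[[0,[-0.3,-0.24,0],[0,0,0.046]],[0,[-0.6,-0.48,0],[0,0,0.092]],[0,[-0.9,-0.72,0],[0,0,0.138]],[0,[-0.9,-0.72,0],[0,0,0.184]],[0,[-0.9,-0.72,0],[0,0,0.23]]]'
python3 plan.py .513 .126 .178 25.75
```

```text
time: 0.6
tcp_pos: [0.2734, 0.5162, 0.1779]
eef_rot: [1.59, 2.709, -0.001]
force: [-0.5, -0.1, 0.3]
gripper_width: 0.0571
grip_force: 0.0Traceback (most recent call last):
  File "plan.py", line 13, in <module>
    if __name__=="__main__": a=list(map(float,sys.argv[1:])); plan(a[:3],a[3])
                                                              ~~~~^^^^^^^^^^^^
  File "plan.py", line 8, in plan
    tgt=R.from_matrix(np.c_[[np.sin(np.radians(now+dy)),-np.cos(np.radians(now+dy)),0],[np.cos(np.radians(now+dy)),np.sin(np.radians(now+dy)),0],[0,0,-1]])
  File "scipy/spatial/transform/_rotation.pyx", line 1143, in scipy.spatial.transform._rotation.Rotation.from_matrix
ValueError: Non-positive determinant (left-handed or null coordinate frame) in rotation matrix 0: [[ 0.43444526  0.90069824  0.        ]
 [-0.90069824  0.43444526  0.        ]
 [ 0.          0.         -1.        ]].
Traceback (most recent call last):
  File "plan.py", line 13, in <module>
    if __name__=="__main__": a=list(map(float,sys.argv[1:])); plan(a[:3],a[3])
                                                              ~~~~^^^^^^^^^^^^
  File "plan.py", line 8, in plan
    tgt=R.from_matrix(np.c_[[np.sin(np.radians(now+dy)),-np.cos(np.radians(now+dy)),0],[np.cos(np.radians(now+dy)),np.sin(np.radians(now+dy)),0],[0,0,-1]])
  File "scipy/spatial/transform/_rotation.pyx", line 1143, in scipy.spatial.transform._rotation.Rotation.from_matrix
ValueError: Non-positive determinant (left-handed or null coordinate frame) in rotation matrix 0: [[ 0.43444526  0.90069824  0.        ]
 [-0.90069824  0.43444526  0.        ]
 [ 0.          0.         -1.        ]].
```

```bash
sed -i 's/\[np.sin(np.radians(now+dy)),-np.cos(np.radians(now+dy)),0\]/[-np.sin(np.radians(now+dy)),np.cos(np.radians(now+dy)),0]/' plan.py
python3 plan.py .513 .126 .178 25.75
```

```text
t 0.6 pos [0.2734 0.5162 0.1779] yaw 29.19 q [-1.29  0.54  0.24  1.71 -0.16  0.91 -0.47] F [-0.5 -0.1  0.3] w 0.0571 gf 0.0
SHIFT [-4.575, 0.189, 0.001] TURN [-0.0001, 0.0002, 0.0191]
```

```bash

python3 -m jog '[[0,[-0.46,0.02,0],[0,0,0.019]],[0,[-0.92,0.04,0],[0,0,0.019]]]' >/dev/null
python3 -m jog '[[0,[-0.46,0,0],[0,0,0]],[0,[-0.92,-0.02,0],[0,0,0]]]' >/dev/null
python3 -m jog '[[0,[-0.46,0,0],[0,0,0]],[0,[-0.92,-0.02,0],[0,0,0]]]' >/dev/null
python3 -m jog '[[0,[-0.46,0,0],[0,0,0]],[0,[-0.92,-0.02,0],[0,0,0]]]' >/dev/null
python3 -m jog '[[0,[-0.4,0,0],[0,0,0]],[0,[-0.8,0,0.3],[0,0,0]],[0,[-0.8,0,0.3],[0,0,0]]]'
python3 plan.py .513 .126 .068 25.75;python3 plan.py .5212 .107 .068 25.75
```

```text
time: 1.7
tcp_pos: [0.4737, 0.1111, 0.1457]
eef_rot: [-1.671, -2.66, 0.008]
force: [-1.0, -1.2, 1.0]
gripper_width: 0.0
grip_force: 0.0
t 1.7 pos [0.4737 0.1111 0.1457] yaw 25.73 q [-0.49  0.46  0.28  2.   -0.18  0.71  0.35] F [-1.  -1.2  1. ] w 0.0 gf 0.0
SHIFT [-0.034, 0.422, 0.775] TURN [-0.0015, 0.0008, -0.0001]
t 1.7 pos [0.4737 0.1111 0.1457] yaw 25.73 q [-0.49  0.46  0.28  2.   -0.18  0.71  0.35] F [-1.  -1.2  1. ] w 0.0 gf 0.0
SHIFT [-0.241, 0.413, 0.775] TURN [-0.0015, 0.0008, -0.0001]
```

```bash

python3 -m jog '[[0,[-0.03,0.42,0],[0,0,0]],[0,[-0.03,0.42,0.4],[0,0,0]],[0,[-0.03,0.42,0.78],[0,0,0]],[0,[-0.03,0.42,0.78],[0,0,0]]]'
python3 -m jog '[[0,[-0.07,0,0],[0,0,0]],[0,[-0.14,0,0],[0,0,0]],[0,[-0.18,0,0],[0,0,0]],[0,[-0.21,0,0],[0,0,0]],[0,[-0.21,0,0],[0,0,0]]]'
python3 -m jog '[[1,[0.1,0,0],[0,0,0]],[1,[0.1,0,-0.4],[0,0,0]],[1,[0.1,0,-0.8],[0,0,0]]]'
cat > look.py <<'E'
import sys
from cell import imaging
from meas import *
for n in sys.argv[2:]:
    d=imaging.read_camera(n); cv2.imwrite(f"pics/{n}{sys.argv[1]}.png",d["image"][:,:,::-1]); np.savez(f"{n}{sys.argv[1]}.npz",**d)
E
cat > clips.py <<'E'
import sys
from meas import *
d=load(sys.argv[1]); P=cloud(d); h=P[...,2]; M=np.array([.4842,.1888]); a=.1905; Rm=np.array([[np.cos(a),-np.sin(a)],[np.sin(a),np.cos(a)]])
q=(P[...,:2]-M)@Rm
for nm,s in(("left",1),("right",-1)):
    e=q-[0,.1*s]; k=(h>.057)&(h<.066)&(np.hypot(e[...,0],e[...,1])<.046)
    r=np.hypot(e[...,0],e[...,1])>.012; v=e[k&r].mean(0); print(nm,k.sum(),"angle",round(float(np.arctan2(-s*v[1],v[0])),3))
E
python3 look.py 1 top scene; python3 clips.py top0.npz; python3 clips.py top1.npz;python3 clips.py scene1.npz; python3 plan.py .5144 -.179 .1 25.75
```

```text
time: 2.1
tcp_pos: [0.5082, 0.1339, 0.0659]
eef_rot: [-1.653, -2.663, 0.011]
force: [-0.8, -0.4, 0.1]
gripper_width: 0.0008
grip_force: 0.0
time: 2.6
tcp_pos: [0.5227, 0.1145, 0.0708]
eef_rot: [1.659, 2.666, 0.002]
force: [-0.3, 0.2, -0.3]
gripper_width: 0.0005
grip_force: 0.0
time: 2.9
tcp_pos: [0.5156, 0.1252, 0.1499]
eef_rot: [-1.655, -2.667, 0.004]
force: [1.6, 1.1, 0.1]
gripper_width: 0.0208
grip_force: 0.0
left 133 angle 0.219
right 118 angle 0.226
left 0 angle nan
right 39 angle 0.045
left 75 angle 0.231
right 84 angle 0.201
t 3.0 pos [0.5206 0.1259 0.1544] yaw 26.35 q [-0.48  0.5   0.28  1.88 -0.19  0.78  0.36] F [-0.1  0.1 -1.2] w 0.0293 gf 0.0
SHIFT [-2.704, -1.414, 0.534] TURN [0.0029, 0.0003, 0.0033]clips.py:7: RuntimeWarning: Mean of empty slice.
  r=np.hypot(e[...,0],e[...,1])>.012; v=e[k&r].mean(0); print(nm,k.sum(),"angle",round(float(np.arctan2(-s*v[1],v[0])),3))
  ret = um.true_divide(
```

```bash
python3 clips.py scene0.npz
python3 -m jog '[[0,[0,0,0],[0,0,0]],[0,[0,0,0],[0,0,0]],[0,[0,0,0],[0,0,0]],[0,[0,0,0],[0,0,0]]]' >/dev/null
python3 plan.py .514 .124 .068 25.75;python3 plan.py .523 .1035 .068 25.75
```

```text
left 75 angle 0.24
right 80 angle 0.219
t 3.4 pos [0.5167 0.1239 0.1488] yaw 26.28 q [-0.47  0.51  0.27  1.88 -0.19  0.77  0.36] F [ 0.3 -0.3 -0.2] w 0.0038 gf 0.0
SHIFT [0.012, -0.022, 0.808] TURN [-0.0007, -0.0001, 0.003]
t 3.4 pos [0.5167 0.1239 0.1488] yaw 26.28 q [-0.47  0.51  0.27  1.88 -0.19  0.77  0.36] F [ 0.3 -0.3 -0.2] w 0.0038 gf 0.0
SHIFT [-0.211, -0.032, 0.808] TURN [-0.0007, -0.0001, 0.003]
```

```bash

python3 -m jog '[[0,[0.02,-0.02,0.4],[0,0,0]],[0,[0.02,-0.02,0.8],[0,0,0]],[0,[0.02,-0.02,0.8],[0,0,0]],[0,[-0.05,-0.02,0.8],[0,0,0]],[0,[-0.12,-0.02,0.8],[0,0,0]]]'
python3 -m jog '[[0,[-0.05,0,0],[0,0,0]],[0,[-0.1,0,0],[0,0,0]],[0,[-0.1,0,0],[0,0,0]],[0,[-0.1,0,0],[0,0,0]],[0,[-0.1,0,0],[0,0,0]]]'
python3 -m jog '[[1,[0.1,0,0],[0,0,0]],[1,[0.1,0,-0.4],[0,0,0]],[1,[0.1,0,-0.8],[0,0,0]],[1,[0.1,0,-0.8],[0,0,0]],[1,[0.1,0,-0.8],[0,0,0]]]'
python3 look.py 2 scene; python3 clips.py scene2.npz; python3 plan.py .5144 -.179 .1 25.75
```

```text
time: 3.9
tcp_pos: [0.5227, 0.1119, 0.0714]
eef_rot: [1.657, 2.667, 0.003]
force: [-0.1, -0.3, 0.2]
gripper_width: 0.0003
grip_force: 0.0
time: 4.4
tcp_pos: [0.5254, 0.1037, 0.0701]
eef_rot: [-1.658, -2.669, -0.001]
force: [-0.1, 0.5, 0.2]
gripper_width: 0.0004
grip_force: 0.0
time: 4.9
tcp_pos: [0.521, 0.1135, 0.1505]
eef_rot: [1.656, 2.669, 0.003]
force: [-0.8, -0.3, -0.6]
gripper_width: 0.0369
grip_force: 0.0
left 78 angle 0.226
right 82 angle 0.211
t 4.95 pos [0.5201 0.1132 0.1495] yaw 26.35 q [-0.45  0.51  0.28  1.88 -0.19  0.77  0.39] F [-1.3 -0.2 -0.8] w 0.041 gf 0.0
SHIFT [-2.593, -1.348, 0.494] TURN [-0.0002, -0.0002, 0.0033]
```

```bash
python3 look.py 3 top; python3 - <<'E'
from h import *
o=[]
for f in("scene0.npz","scene2.npz"): o.append(cv2.resize(load(f)["image"][205:290,340:475,::-1],None,fx=2.9,fy=2.9,interpolation=cv2.INTER_CUBIC))
t=[cv2.resize(load(f)["image"][220:310,170:305,::-1],None,fx=2.9,fy=2.9,interpolation=cv2.INTER_CUBIC) for f in("top0.npz","top3.npz")]
cv2.imwrite("pics/c3.png",np.vstack([np.hstack(o),np.hstack(t)]))
E
```

```text
(no output)
```

View pics/c3.png

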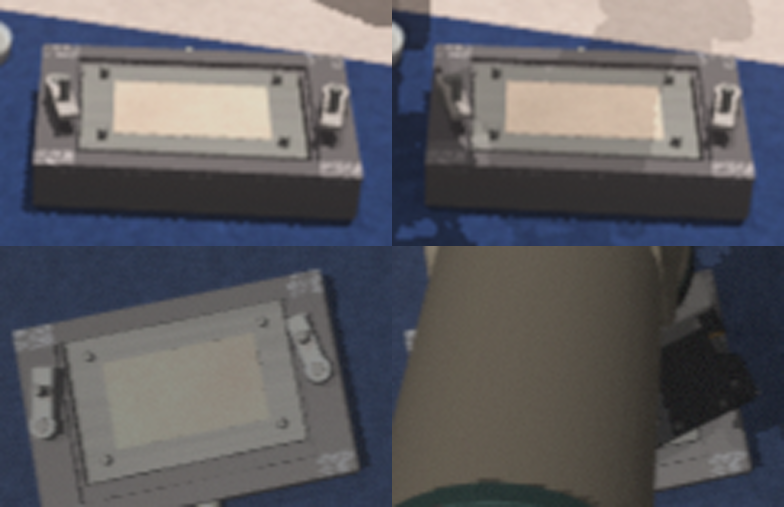

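```bash
python3 - <<'E'
from h import *
d=load("top0.npz");s=load("scene0.npz")
print("R post",ray(d,(165+357/3.259,215+117/3.264),.083),"L post",ray(d,(165+64/3.259,215+178/3.264),.083))
print("pivots",ray(d,(165+375/3.259,215+156/3.264),.066),ray(d,(165+66/3.259,215+219/3.264),.066))
for f in("scene0.npz","scene2.npz"):
    P=cloud(load(f)); k=(P[...,2]>.068)&(P[...,2]<.088)&(abs(P[...,0]-.5)<.06)&(abs(P[...,1]-.19)<.15)
    n,l,st,c=cv2.connectedComponentsWithStats(k.astype(np.uint8))
    for i in range(1,n): print(f,st[i,4],P[l==i].mean(0).round(4))
    k=(P[...,2]>.057)&(P[...,2]<.066)&(abs(P[...,0]-.5)<.06)&(abs(P[...,1]-.1)<.05); print(k.sum(),P[k].mean(0).round(4))
E
```

```text
R post [[0.5240213  0.09777452 0.083     ]] L post [[0.48819357 0.280765   0.083     ]]
pivots [[0.50133416 0.08771347 0.066     ]] [[0.4640867  0.28304009 0.066     ]]
scene0.npz 29 [0.5251 0.0993 0.0773]
scene0.npz 1 [0.5123 0.0847 0.068 ]
scene0.npz 33 [0.49   0.2858 0.0768]
81 [0.5228 0.098  0.063 ]
scene2.npz 31 [0.5253 0.0992 0.0772]
scene2.npz 32 [0.4897 0.2858 0.0771]
83 [0.5229 0.0979 0.063 ]
```

```bash

python3 -m jog '[[0,[0.02,0,0.4],[0,0,0]],[0,[0.02,0,0.8],[0,0,0]],[0,[0.02,0,0.8],[0,0,0]],[0,[0,0,0.8],[0,0,0]],[0,[-0.05,0,0.8],[0,0,0]]]'
python3 -m jog '[[0,[-0.05,0,0],[0,0,0]],[0,[-0.08,0,0],[0,0,0]],[0,[-0.11,0,0],[0,0,0]],[0,[-0.11,0,0],[0,0,0]],[0,[-0.11,0,0],[0,0,0]]]'
python3 -m jog '[[1,[0.1,0,0],[0,0,0]],[1,[0.1,0,-0.4],[0,0,0]],[1,[0.1,0,-0.8],[0,0,0]],[1,[0.1,0,-0.8],[0,0,0]],[1,[0.1,0,-0.8],[0,0,0]]]'
python3 look.py 4 scene; python3 - <<'E'
from h import *
P=cloud(load("scene4.npz")); k=(P[...,2]>.068)&(P[...,2]<.088)&(abs(P[...,0]-.5)<.06)&(abs(P[...,1]-.19)<.15)
n,l,st,c=cv2.connectedComponentsWithStats(k.astype(np.uint8))
for i in range(1,n): print(st[i,4],P[l==i].mean(0).round(4))
E
python3 plan.py .5144 -.179 .1 25.75
```

```text
time: 5.5
tcp_pos: [0.5242, 0.1081, 0.071]
eef_rot: [1.657, 2.668, 0.002]
force: [0.8, -0.5, -0.6]
gripper_width: 0.012
grip_force: 0.0
time: 6.0
tcp_pos: [0.5281, 0.098, 0.0701]
eef_rot: [1.658, 2.668, 0.0]
force: [0.3, 0.4, -0.2]
gripper_width: 0.0004
grip_force: 0.0
time: 6.5
tcp_pos: [0.5237, 0.1082, 0.1505]
eef_rot: [1.656, 2.669, 0.003]
force: [-0.2, -0.5, -0.3]
gripper_width: 0.0367
grip_force: 0.0
31 [0.5255 0.0994 0.0774]
32 [0.4897 0.2858 0.0771]
t 6.55 pos [0.5228 0.1078 0.1495] yaw 26.34 q [-0.44  0.51  0.28  1.88 -0.19  0.78  0.4 ] F [ 0.3 -0.3 -1.1] w 0.0409 gf 0.0
SHIFT [-2.533, -1.348, 0.494] TURN [-0.0002, -0.0002, 0.0033]
```

```bash
python3 - <<'E'
from h import *
from cell import ctrl
d=load("scene4.npz"); s=ctrl.observe(); p=proj(d,s["tcp_pos"])[0]; print(p)
im=d["image"][:,:,::-1].copy(); cv2.drawMarker(im,tuple(int(round(x)) for x in p),(0,0,255),cv2.MARKER_CROSS,9,1)
cv2.imwrite("pics/c4.png",cv2.resize(im[80:290,300:500],None,fx=2.8,fy=2.8))
E
```

```text
[366.73412242 204.38648686]
```

View pics/c4.png

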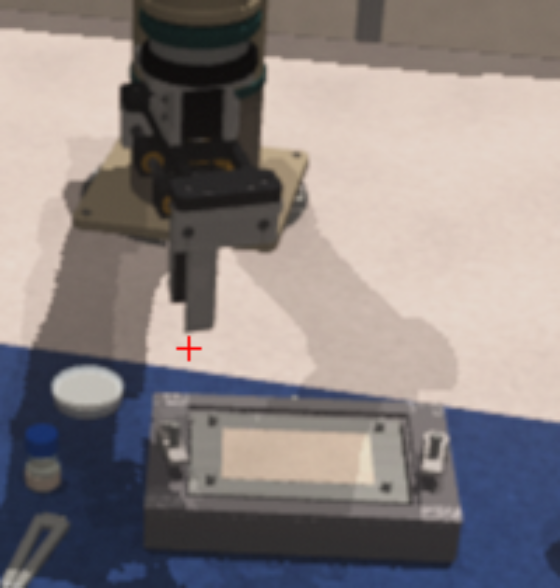

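```bash
python3 -m jog '[[0,[0,0,0],[0,0,0]],[0,[0,0,0],[0,0,0]],[0,[0,0,0],[0,0,0]],[0,[0,0,0],[0,0,0]],[0,[0,0,0],[0,0,0]]]'
python3 look.py 5 scene; python3 - <<'E'
from h import *
from cell import ctrl
d=load("scene5.npz"); s=ctrl.observe(); t=s["tcp_pos"]; p=proj(d,t)[0]; print(t,s["gripper_width"],p)
P=cloud(d); k=(abs(P[...,0]-t[0])<.06)&(abs(P[...,1]-t[1])<.06)&(P[...,2]>.10)&(P[...,2]<.2)
q=P[k]; z=q[:,2]; print(k.sum(),z.min()); 
for a in np.arange(.12,.2,.01):
    r=q[(z>a)&(z<a+.01)]
    if len(r): print(round(a,2),len(r),r.min(0).round(3),r.max(0).round(3))
im=d["image"][:,:,::-1].copy(); cv2.drawMarker(im,tuple(int(round(x)) for x in p),(0,0,255),cv2.MARKER_CROSS,9,1)
cv2.imwrite("pics/c5.png",cv2.resize(im[130:230,320:420],None,fx=5,fy=5))
E
```

```text
time: 7.05
tcp_pos: [0.5236, 0.1069, 0.1496]
eef_rot: [-1.658, -2.668, 0.001]
force: [-0.1, -0.0, 0.1]
gripper_width: 0.0081
grip_force: 0.0
[0.5236245  0.10689085 0.14968259] 0.0038182858743689534 [366.19288442 204.45076958]
97 0.17654742637667484
0.17 5 [0.519 0.095 0.177] [0.533 0.107 0.179]
0.18 36 [0.519 0.094 0.181] [0.543 0.121 0.19 ]
0.19 56 [0.52  0.094 0.19 ] [0.543 0.122 0.2  ]
```

View pics/c5.png

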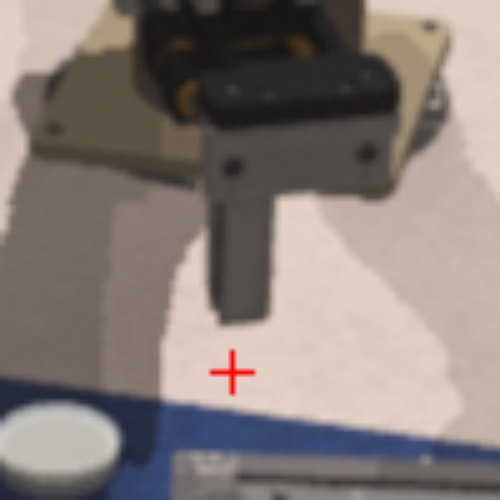

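The tips appear about 26 mm above the reported TCP (tip z ≈ 0.177 against 0.150), so the earlier pushes passed over the post. I'll redo the push lower and watch the force.

```bash

python3 -m jog '[[0,[0.2,0,0],[0,0,0]],[0,[0.2,0,0.35],[0,0,0]],[0,[0.2,0,0.7],[0,0,0]],[0,[0.2,0,1],[0,0,0]],[0,[0.2,0,1],[0,0,0]]]'
python3 -m jog '[[0,[0,0,0.03],[0,0,0]],[0,[-0.06,0,0.03],[0,0,0]],[0,[-0.1,0,0.03],[0,0,0]],[0,[-0.14,0,0.03],[0,0,0]],[0,[-0.14,0,0.03],[0,0,0]]]'
python3 -m jog '[[0,[-0.03,0,0],[0,0,0]],[0,[-0.05,0,0],[0,0,0]],[0,[-0.05,0,0],[0,0,0]],[0,[-0.05,0,0],[0,0,0]]]'
python3 -m jog '[[1,[0.1,0,0],[0,0,0]],[1,[0.1,0,-0.4],[0,0,0]],[1,[0.1,0,-0.8],[0,0,0]],[1,[0.1,0,-0.8],[0,0,0]],[1,[0.1,0,-0.8],[0,0,0]]]'
cat > posts.py <<'E'
import sys
from h import *
P=cloud(load(sys.argv[1])); a=.1905
k=(P[...,2]>.068)&(P[...,2]<.088)&(abs(P[...,0]-.5)<.08)&(abs(P[...,1]-.19)<.15)
n,l,st,c=cv2.connectedComponentsWithStats(k.astype(np.uint8))
for i in range(1,n):
    if st[i,4]>5: print("post",st[i,4],P[l==i].mean(0).round(4))
E
python3 look.py 6 scene; python3 posts.py scene6.npz
python3 plan.py .5144 -.179 .1 25.75
```

```text
time: 7.6
tcp_pos: [0.5117, 0.1242, 0.0468]
eef_rot: [-1.656, -2.664, 0.008]
force: [-1.1, -0.6, 0.7]
gripper_width: 0.0005
grip_force: 0.0
time: 8.1
tcp_pos: [0.5221, 0.112, 0.0478]
eef_rot: [1.659, 2.666, 0.002]
force: [0.9, 0.6, 0.2]
gripper_width: 0.0004
grip_force: 0.0
time: 8.5
tcp_pos: [0.5232, 0.108, 0.0469]
eef_rot: [-1.658, -2.668, -0.0]
force: [0.1, 1.5, 1.6]
gripper_width: 0.0003
grip_force: 0.8
time: 9.0
tcp_pos: [0.5188, 0.1172, 0.1273]
eef_rot: [1.657, 2.668, 0.001]
force: [-0.0, -0.4, -0.3]
gripper_width: 0.0372
grip_force: 0.0
post 30 [0.5264 0.0937 0.0774]
post 30 [0.489  0.2857 0.0775]
t 9.05 pos [0.518  0.117  0.1264] yaw 26.31 q [-0.46  0.54  0.27  1.91 -0.21  0.72  0.39] F [-0.4  0.2  0.3] w 0.0411 gf 0.0
SHIFT [-2.638, -1.344, 0.265] TURN [-0.0003, -0.0001, 0.0031]
```

```bash

python3 -m jog '[[1,[-0.44,-0.22,0],[0,0,0]],[1,[-0.88,-0.45,0],[0,0,0]]]' >/dev/null
python3 -m jog '[[1,[-0.44,-0.22,0],[0,0,0]],[1,[-0.88,-0.45,0],[0,0,0]]]' >/dev/null
python3 -m jog '[[1,[-0.44,-0.22,0],[0,0,0]],[1,[-0.88,-0.45,0.3],[0,0,0.003]],[1,[-0.88,-0.45,0.5],[0,0,0.003]],[1,[-0.88,-0.45,0.5],[0,0,0.003]],[1,[-0.88,-0.45,0.5],[0,0,0.003]]]'
python3 -m jog '[[1,[0,0,0],[0,0,0]],[1,[0,0,0],[0,0,0]],[1,[0,0,0],[0,0,0]]]' >/dev/null
python3 look.py 7 scene; python3 plan.py .5144 -.179 -.011 25.75
python3 - <<'E'
from h import *
from cell import ctrl
d=load("scene7.npz"); t=ctrl.observe()["tcp_pos"]; p=proj(d,t+[0,0,.026])[0]
P=cloud(d); k=(abs(P[...,0]-t[0])<.08)&(abs(P[...,1]-t[1])<.08)&(P[...,2]>.05)&(P[...,2]<.13); q=P[k]; print(t,np.percentile(q[:,2],[0,1,5]))
im=d["image"][:,:,::-1].copy(); cv2.drawMarker(im,tuple(int(round(x)) for x in p),(0,0,255),cv2.MARKER_CROSS,9,1)
cv2.imwrite("pics/c7.png",cv2.resize(im[150:280,180:320],None,fx=4,fy=4))
E
```

```text
time: 9.95
tcp_pos: [0.5135, -0.1783, 0.0757]
eef_rot: [-1.668, -2.658, 0.0]
force: [-0.4, 0.1, 0.3]
gripper_width: 0.0942
grip_force: 0.0
t 10.3 pos [ 0.5153 -0.1789  0.0776] yaw 25.83 q [ 0.14  0.63  0.22  1.91 -0.22  0.62  0.95] F [0.4 0.7 0.3] w 0.0938 gf 0.0
SHIFT [0.003, -0.01, 0.886] TURN [0.0004, 0.0002, 0.0004]
[ 0.51531736 -0.1788839   0.07758863] [0.1055115  0.10596056 0.10905597]
```

View pics/c7.png

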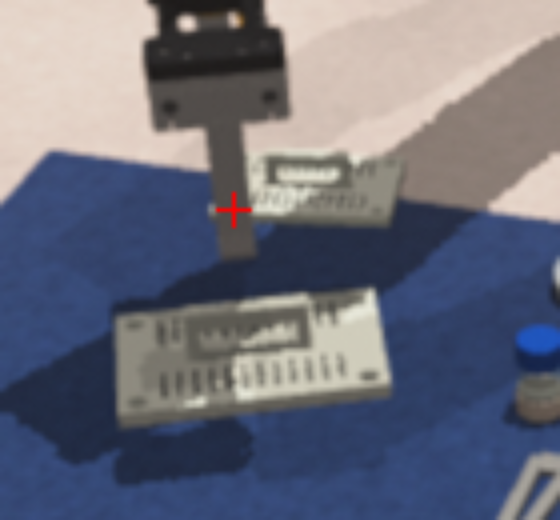

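```bash

python3 -m jog '[[1,[0,-0.01,0.4],[0,0,0]],[1,[0,-0.01,0.7],[0,0,0]],[1,[0,-0.01,0.8],[0,0,0]],[1,[0,-0.01,0.8],[0,0,0]],[1,[0,-0.01,0.8],[0,0,0]]]'
python3 -m jog '[[1,[0,0,0.03],[0,0,0]],[1,[0,0,0.06],[0,0,0]],[1,[0,0,0.06],[0,0,0]],[1,[0,0,0.06],[0,0,0]]]'
python3 plan.py .5144 -.179 -.011 25.75
```

```text
time: 10.8
tcp_pos: [0.5146, -0.1804, -0.0022]
eef_rot: [1.67, 2.659, 0.0]
force: [0.1, -1.1, 0.5]
gripper_width: 0.0942
grip_force: 0.0
time: 11.2
tcp_pos: [0.5139, -0.1801, -0.0089]
eef_rot: [1.671, 2.66, 0.0]
force: [-0.3, -0.6, -0.3]
gripper_width: 0.0941
grip_force: 0.0
t 11.2 pos [ 0.5139 -0.1801 -0.0089] yaw 25.74 q [ 0.18  0.77  0.16  1.96 -0.26  0.44  0.99] F [-0.3 -0.6 -0.3] w 0.0941 gf 0.0
SHIFT [0.008, 0.009, 0.021] TURN [0.0001, 0.0001, -0.0]
```

```bash

python3 -m jog '[[1,[0,0,0.02],[0,0,0]],[0,[0,0,0.02],[0,0,0]],[0,[0,0,0.02],[0,0,0]],[0,[0,0,0.02],[0,0,0]],[0,[0,0,0.02],[0,0,0]]]'
python3 -m jog '[[0,[0,0,0],[0,0,0]],[0,[0,0,0],[0,0,0]],[0,[0,0,0],[0,0,0]],[0,[0,0,0],[0,0,0]],[0,[0,0,0],[0,0,0]]]'
python3 plan.py .5144 -.179 -.011 25.75
python3 -m jog '[[0,[0,0,-0.1],[0,0,0]],[0,[0,0,-0.4],[0,0,0]],[0,[0,0,-0.8],[0,0,0]],[0,[0,0,-1],[0,0,0]],[0,[0,0,-1],[0,0,0]]]'
python3 plan.py .4902 .1848 .13 10.9
```

```text
time: 11.7
tcp_pos: [0.5137, -0.1801, -0.0112]
eef_rot: [-1.671, -2.66, 0.0]
force: [-0.1, 0.5, 1.2]
gripper_width: 0.0656
grip_force: 0.0
time: 12.2
tcp_pos: [0.5137, -0.1801, -0.0111]
eef_rot: [-1.671, -2.66, -0.0]
force: [0.8, -0.1, 0.4]
gripper_width: 0.0253
grip_force: 0.0
t 12.2 pos [ 0.5137 -0.1801 -0.0111] yaw 25.74 q [ 0.18  0.77  0.16  1.96 -0.26  0.43  0.99] F [ 0.8 -0.1  0.4] w 0.0253 gf 0.0
SHIFT [0.007, 0.011, -0.001] TURN [-0.0, -0.0, -0.0001]
time: 12.7
tcp_pos: [0.5162, -0.181, 0.0925]
eef_rot: [1.667, 2.655, 0.003]
force: [1.1, 0.4, -0.2]
gripper_width: 0.0004
grip_force: 0.0
t 12.7 pos [ 0.5162 -0.181   0.0925] yaw 25.74 q [ 0.13  0.6   0.23  1.9  -0.22  0.65  0.95] F [ 1.1  0.4 -0.2] w 0.0004 gf 0.0
SHIFT [3.406, 1.356, -0.384] TURN [0.0018, 0.0012, 0.0825]
```

The fingers need about 1.3 s to close and I lifted too soon. I'll repeat from a smaller opening.

```bash

python3 -m jog '[[0.5,[0,0,0],[0,0,0]],[0.5,[0,0,0],[0,0,0]],[0.5,[0,0,0],[0,0,0]],[0.5,[0,0,0],[0,0,0]],[0.5,[0,0,0],[0,0,0]]]'
python3 plan.py .514 -.1797 -.011 25.75
```

```text
time: 13.2
tcp_pos: [0.5133, -0.18, 0.0882]
eef_rot: [-1.67, -2.659, 0.001]
force: [-0.6, 0.4, 0.2]
gripper_width: 0.0367
grip_force: 0.0
t 13.2 pos [ 0.5133 -0.18    0.0882] yaw 25.74 q [ 0.14  0.61  0.23  1.91 -0.22  0.65  0.95] F [-0.6  0.4  0.2] w 0.0367 gf 0.0
SHIFT [-0.001, 0.008, 0.992] TURN [-0.0003, -0.0003, -0.0001]
```

```bash
python3 look.py 8 top; python3 - <<'E'
from h import *
d=load("scene7.npz")
import numpy as np
from cell import imaging
d=imaging.read_camera("scene"); P=cloud(d); h=P[...,2]
k=(h>.035)&(h<.046)&(abs(P[...,0]-.5144)<.05)&(abs(P[...,1]+.179)<.06); q=P[k]; print(k.sum(),q.mean(0),cv2.minAreaRect(q[:,:2].astype(np.float32)))
E
```

```text
150 [ 0.51477032 -0.17931329  0.03954201] ((0.5133650302886963, -0.17992961406707764), (0.01876807026565075, 0.069430872797966), 25.25971221923828)
```

Template undisturbed. Going down, then closing with enough time.

```bash

python3 -m jog '[[0.5,[0,0.01,0.4],[0,0,0]],[0.5,[0,0.01,0.7],[0,0,0]],[0.5,[0,0.01,0.9],[0,0,0]],[0.5,[0,0.01,0.99],[0,0,0]],[0.5,[0,0.01,0.99],[0,0,0]]]'
python3 -m jog '[[0,[0,0,0],[0,0,0]],[0,[0,0,0],[0,0,0]],[0,[0,0,0],[0,0,0]],[0,[0,0,0],[0,0,0]],[0,[0,0,0],[0,0,0]]]' >/dev/null
python3 -m jog '[[0,[0,0,0],[0,0,0]],[0,[0,0,0],[0,0,0]],[0,[0,0,0],[0,0,0]]]'
```

```text
time: 13.8
tcp_pos: [0.5138, -0.1795, -0.0111]
eef_rot: [-1.67, -2.659, 0.001]
force: [-0.4, 1.0, 0.9]
gripper_width: 0.047
grip_force: 0.0
time: 14.6
tcp_pos: [0.5141, -0.18, -0.0097]
eef_rot: [-1.671, -2.66, 0.001]
force: [-1.9, -0.4, 6.1]
gripper_width: 0.0092
grip_force: 30.0
```

```bash

python3 -m jog '[[0,[0,0,-0.1],[0,0,0]],[0,[0,0,-0.4],[0,0,0]],[0,[0,0,-0.8],[0,0,0]],[0,[0,0,-1],[0,0,0]],[0,[0,0,-1],[0,0,0]]]' >/dev/null
python3 -m jog '[[0,[0,0,-0.2],[0,0,0]],[0,[0,0,-0.4],[0,0,0]],[0,[0,0,-0.4],[0,0,0]],[0,[0,0,-0.4],[0,0,0]]]'
python3 look.py 9 top scene
python3 plan.py .4902 .1848 .13 10.9
python3 - <<'E'
from h import *
from cell import ctrl
for f in("top9.npz","scene9.npz"):
    d=load(f); t=ctrl.observe()["tcp_pos"]; P=cloud(d); g=d["image"].astype(int)
    k=(abs(P[...,0]-t[0])<.1)&(abs(P[...,1]-t[1])<.11)&(P[...,2]>t[2]-.03)&(P[...,2]<t[2]+.028)&(g.min(-1)>110); q=P[k]
    if k.sum()>20: print(f,k.sum(),q.mean(0).round(4),np.percentile(q[:,2],[5,50,95]),cv2.minAreaRect(q[:,:2].astype(np.float32)), np.linalg.lstsq(np.c_[q[:,:2],np.ones(len(q))],q[:,2],rcond=None)[0][:2])
E
```

```text
time: 15.5
tcp_pos: [0.5141, -0.1792, 0.1287]
eef_rot: [-1.67, -2.659, 0.0]
force: [-0.8, 0.9, -2.8]
gripper_width: 0.01
grip_force: 30.0
t 15.6 pos [ 0.5135 -0.1791  0.1282] yaw 25.75 q [ 0.11  0.55  0.26  1.87 -0.2   0.74  0.93] F [ 0.3 -0.7 -3.3] w 0.0093 gf 30.0
SHIFT [3.378, 1.371, -0.014] TURN [-0.0008, -0.0006, 0.0825]
top9.npz 1178 [ 0.5001 -0.1328  0.1489] [0.14556853 0.14889284 0.15201981] ((0.49793049693107605, -0.141091451048851), (0.09508895874023438, 0.0679873526096344), 25.459243774414062) [-0.00070853  0.00621784]
scene9.npz 1023 [ 0.5193 -0.1693  0.1487] [0.14640928 0.14869522 0.15083456] ((0.5138975381851196, -0.17798176407814026), (0.10379786789417267, 0.14919792115688324), 26.10958480834961) [-0.00345279  0.00019281]
```

```bash
python3 - <<'E'
from meas import *
a=.1898; Rm=np.array([[np.cos(a),-np.sin(a)],[np.sin(a),np.cos(a)]]); M=np.array([.4842,.1888])
for f in("top0.npz","scene0.npz"):
    d=load(f); hsv=cv2.cvtColor(d["image"],cv2.COLOR_RGB2HSV).astype(int); P=cloud(d)
    near=(abs(P[...,0]-.485)<.06)&(abs(P[...,1]-.187)<.09)
    m=near&(hsv[...,0]>5)&(hsv[...,0]<40)&(hsv[...,1]>28)&(hsv[...,2]>120)
    cs,_=cv2.findContours(m.astype(np.uint8),0,2); c=max(cs,key=cv2.contourArea)[:,0]
    r=cv2.minAreaRect(ray(d,c,.0465)[:,:2].astype(np.float32)); print(f,"sheet",r)
    # plate: along manifold axes, sample brightness profiles through world lines at z=.046
    g=cv2.cvtColor(d["image"],cv2.COLOR_RGB2GRAY).astype(np.float32)
    def prof(pts): 
        uv=proj(d,np.c_[M+pts@Rm.T,np.full(len(pts),.046)]).astype(np.float32); return cv2.remap(g,uv[:,0][None],uv[:,1][None],cv2.INTER_LINEAR)[0]
    ys=np.arange(-.1,.1005,.002); p=np.mean([prof(np.c_[np.full(len(ys),x),ys]) for x in np.arange(-.02,.031,.005)],0)
    print("y",[(int(round(1000*y)),int(v)) for y,v in zip(ys,p) if abs(y)>.066])
    xs=np.arange(-.07,.0705,.002); p=np.mean([prof(np.c_[xs,np.full(len(xs),y)]) for y in np.arange(-.04,.041,.005)],0)
    print("x",[(int(round(1000*y)),int(v)) for y,v in zip(xs,p) if abs(y)>.038])
E
```

```text
top0.npz sheet ((0.49849557876586914, 0.1587318778038025), (0.05831381678581238, 0.0502900667488575), 9.593660354614258)
y [(-100, 116), (-98, 115), (-96, 116), (-94, 117), (-92, 115), (-90, 110), (-88, 103), (-86, 93), (-84, 92), (-82, 109), (-80, 124), (-78, 126), (-76, 126), (-74, 126), (-72, 126), (-70, 126), (-68, 125), (66, 124), (68, 124), (70, 124), (72, 123), (74, 120), (76, 104), (78, 78), (80, 77), (82, 83), (84, 76), (86, 75), (88, 73), (90, 70), (92, 76), (94, 91), (96, 103), (98, 108), (100, 111)]
x [(-70, 104), (-68, 104), (-66, 103), (-64, 104), (-62, 103), (-60, 100), (-58, 99), (-56, 102), (-54, 102), (-52, 102), (-50, 102), (-48, 97), (-46, 98), (-44, 121), (-42, 128), (-40, 128), (38, 131), (40, 126), (42, 124), (44, 122), (46, 124), (48, 125), (50, 125), (52, 123), (54, 121), (56, 119), (58, 104), (60, 96), (62, 97), (64, 97), (66, 98), (68, 98), (70, 97)]
scene0.npz sheet ((0.4888887405395508, 0.1864747405052185), (0.06829583644866943, 0.1142180934548378), 10.856350898742676)
y [(-100, 110), (-98, 104), (-96, 101), (-94, 104), (-92, 116), (-90, 129), (-88, 129), (-86, 117), (-84, 105), (-82, 129), (-80, 152), (-78, 156), (-76, 156), (-74, 156), (-72, 155), (-70, 155), (-68, 154), (66, 154), (68, 154), (70, 154), (72, 155), (74, 154), (76, 134), (78, 93), (80, 87), (82, 99), (84, 88), (86, 85), (88, 88), (90, 90), (92, 108), (94, 123), (96, 127), (98, 116), (100, 106)]
x [(-70, 117), (-68, 119), (-66, 119), (-64, 118), (-62, 111), (-60, 99), (-58, 84), (-56, 71), (-54, 75), (-52, 93), (-50, 115), (-48, 136), (-46, 148), (-44, 154), (-42, 156), (-40, 155), (38, 163), (40, 155), (42, 155), (44, 156), (46, 157), (48, 157), (50, 155), (52, 150), (54, 135), (56, 114), (58, 100), (60, 99), (62, 108), (64, 115), (66, 117), (68, 117), (70, 116)]
```

```bash

python3 -m jog '[[0,[0.4,0.15,0],[0,0,0.041]],[0,[0.8,0.3,0],[0,0,0.0825]],[0,[0.8,0.3,0],[0,0,0.0825]],[0,[0.8,0.3,0],[0,0,0.0825]],[0,[0.8,0.3,0],[0,0,0.0825]]]'
python3 plan.py .490 .1863 .13 10.9
```

```text
time: 16.1
tcp_pos: [0.5066, -0.0955, 0.1292]
eef_rot: [-2.001, -2.422, 0.002]
force: [0.3, -0.1, -3.5]
gripper_width: 0.0098
grip_force: 30.0
t 16.1 pos [ 0.5066 -0.0955  0.1292] yaw 10.89 q [-0.1   0.53  0.34  1.95 -0.26  0.71  0.58] F [ 0.3 -0.1 -3.5] w 0.0098 gf 30.0
SHIFT [2.799, 0.369, -0.01] TURN [-0.0004, 0.0002, -0.0001]
```

```bash

python3 -m jog '[[0,[0.4,0.06,0],[0,0,0]],[0,[0.8,0.12,0],[0,0,0]],[0,[0.95,0.12,0],[0,0,0]]]' >/dev/null
python3 -m jog '[[0,[0.4,0.06,0],[0,0,0]],[0,[0.8,0.12,0],[0,0,0]],[0,[0.95,0.12,0],[0,0,0]]]' >/dev/null
python3 -m jog '[[0,[0.4,0.06,0],[0,0,0]],[0,[0.8,0.13,0],[0,0,0]],[0,[0.9,0.13,0.3],[0,0,0]],[0,[0.9,0.13,0.6],[0,0,0]],[0,[0.9,0.13,0.6],[0,0,0]]]' >/dev/null
python3 -m jog '[[0,[0,0,0],[0,0,0]],[0,[0,0,0],[0,0,0]],[0,[0,0,0],[0,0,0]]]'
python3 plan.py .490 .1863 .05 10.9
```

```text
time: 17.5
tcp_pos: [0.4917, 0.187, 0.0712]
eef_rot: [2.001, 2.42, 0.004]
force: [-0.1, -1.0, -2.5]
gripper_width: 0.0098
grip_force: 30.0
t 17.5 pos [0.4917 0.187  0.0712] yaw 10.81 q [-0.62  0.63  0.31  1.97 -0.33  0.59  0.1 ] F [-0.1 -1.  -2.5] w 0.0098 gf 30.0
SHIFT [-0.004, -0.019, 0.212] TURN [0.0008, -0.0001, -0.0005]
```

```bash
python3 look.py 10 scene top; python3 - <<'E'
from h import *
o=[cv2.resize(load(f)["image"][a:b,c:e,::-1],(390,300),interpolation=cv2.INTER_CUBIC) for f,a,b,c,e in(("scene10.npz",185,295,335,478),("top10.npz",210,325,165,314))]
cv2.imwrite("pics/c10.png",np.hstack(o))
E
```

```text
(no output)
```

View pics/c10.png

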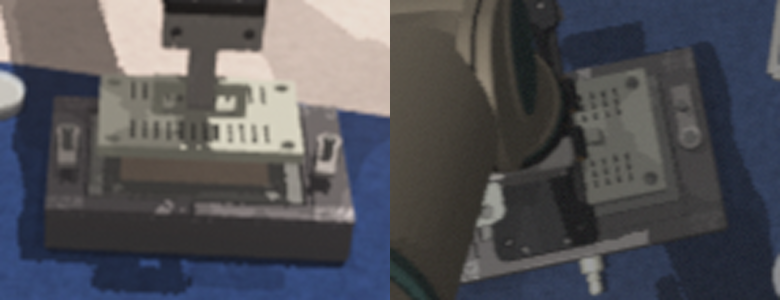

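The template hovers level over the recess, and the right clip (crop left, near (68,155)) is clear of it. Now a guarded lowering.

```bash

python3 -m jog '[[0,[0,-0.02,0.1],[0,0,0]],[0,[0,-0.02,0.2],[0,0,0]],[0,[0,-0.02,0.22],[0,0,0]],[0,[0,-0.02,0.22],[0,0,0]],[0,[0,-0.02,0.22],[0,0,0]]]'
python3 -m jog '[[0,[0,0,0.01],[0,0,0]],[0,[0,0,0.03],[0,0,0]],[0,[0,0,0.03],[0,0,0]],[0,[0,0,0.03],[0,0,0]]]'
python3 -m jog '[[0,[0,0,0.01],[0,0,0]],[0,[0,0,0.02],[0,0,0]],[0,[0,0,0.02],[0,0,0]],[0,[0,0,0.02],[0,0,0]]]'
python3 plan.py .490 .1863 .0445 10.9
```

```text
time: 18.1
tcp_pos: [0.4884, 0.187, 0.0477]
eef_rot: [-2.001, -2.422, 0.0]
force: [-0.5, -0.8, -2.8]
gripper_width: 0.0095
grip_force: 30.0
time: 18.5
tcp_pos: [0.4884, 0.187, 0.0449]
eef_rot: [-2.001, -2.422, 0.0]
force: [0.8, -0.2, -2.8]
gripper_width: 0.0092
grip_force: 30.0
time: 18.9
tcp_pos: [0.4884, 0.187, 0.0428]
eef_rot: [-2.0, -2.422, 0.0]
force: [0.1, 0.1, -3.4]
gripper_width: 0.0098
grip_force: 30.0
t 18.9 pos [0.4884 0.187  0.0428] yaw 10.89 q [-0.61  0.67  0.28  2.   -0.35  0.52  0.12] F [ 0.1  0.1 -3.4] w 0.0098 gf 30.0
SHIFT [-0.01, 0.015, -0.017] TURN [-0.0, 0.0, -0.0]
```

```bash

python3 -m jog '[[0,[0,0,0.01],[0,0,0]],[0,[0,0,0.015],[0,0,0]],[0,[0,0,0.015],[0,0,0]],[0,[0,0,0.015],[0,0,0]]]'
python3 -m jog '[[0,[0,0,0.01],[0,0,0]],[0,[0,0,0.01],[0,0,0]],[0,[0,0,0.01],[0,0,0]]]'
```

```text
time: 19.3
tcp_pos: [0.4884, 0.187, 0.0414]
eef_rot: [-2.001, -2.422, -0.0]
force: [-0.6, 0.1, -3.3]
gripper_width: 0.0095
grip_force: 30.0
time: 19.6
tcp_pos: [0.4884, 0.187, 0.0403]
eef_rot: [-2.001, -2.422, 0.0]
force: [-0.5, -0.4, -2.9]
gripper_width: 0.0099
grip_force: 30.0
```

```bash

python3 -m jog '[[0,[0,0,0.01],[0,0,0]],[0,[0,0,0.015],[0,0,0]],[0,[0,0,0.015],[0,0,0]]]'
python3 -m jog '[[0,[0,0,0.01],[0,0,0]],[0,[0,0,0.015],[0,0,0]],[0,[0,0,0.015],[0,0,0]]]'
python3 -m jog '[[0,[0,0,0.01],[0,0,0]],[0,[0,0,0.01],[0,0,0]],[0,[0,0,0.01],[0,0,0]]]'
```

```text
time: 19.9
tcp_pos: [0.4883, 0.187, 0.0388]
eef_rot: [-2.0, -2.422, 0.0]
force: [0.4, -0.2, -3.5]
gripper_width: 0.01
grip_force: 30.0
time: 20.2
tcp_pos: [0.4883, 0.187, 0.0373]
eef_rot: [-2.0, -2.422, 0.0]
force: [0.6, 0.7, -3.2]
gripper_width: 0.0096
grip_force: 30.0
time: 20.5
tcp_pos: [0.4884, 0.187, 0.0363]
eef_rot: [-2.001, -2.422, 0.0]
force: [0.2, 0.3, -3.7]
gripper_width: 0.0098
grip_force: 30.0
```

```bash

python3 -m jog '[[0,[0,0,0.005],[0,0,0]],[0,[0,0,0.01],[0,0,0]],[0,[0,0,0.01],[0,0,0]]]'
cat > tz.py <<'E'
import sys
from h import *
for f in sys.argv[1:]:
    d=load(f); P=cloud(d); g=d["image"].astype(int); a=.19; Rm=np.array([[np.cos(a),-np.sin(a)],[np.sin(a),np.cos(a)]]); q=(P[...,:2]-[.4885,.187])@Rm
    k=(abs(abs(q[...,0])-.025)<.02)&(abs(q[...,1])<.07)&(g.min(-1)>90)&(P[...,2]>.04)&(P[...,2]<.1)
    p=P[k]; c=np.linalg.lstsq(np.c_[q[k],np.ones(len(p))],p[:,2],rcond=None)[0]; print(f,len(p),"z pct",np.percentile(p[:,2],[10,50,90]).round(4),"slopes",c[:2].round(4))
    m=(abs(q[...,0])<.07)&(abs(q[...,0])>.058)&(abs(q[...,1])<.1)&(P[...,2]>.03)&(P[...,2]<.06); print("rim",np.median(P[m][:,2]))
E
python3 look.py 11 scene; python3 tz.py scene10.npz scene11.npz
```

```text
time: 20.8
tcp_pos: [0.4885, 0.187, 0.0358]
eef_rot: [-2.001, -2.422, -0.001]
force: [-1.9, -0.6, 2.6]
gripper_width: 0.0099
grip_force: 30.0
scene10.npz 962 z pct [0.0902 0.0921 0.0938] slopes [-0.0221 -0.0176]
rim 0.04281388365996951
scene11.npz 1019 z pct [0.0547 0.0567 0.0586] slopes [-0.005  -0.0011]
rim 0.043144433069649185
```

The plate made contact at about flush height (top 56.7 mm, level), so the holes dropped over the pins. I'll release, retract and check.

```bash

python3 -m jog '[[0.5,[0,0,0],[0,0,0]],[0.5,[0,0,0],[0,0,0]],[0.5,[0,0,0],[0,0,0]],[0.5,[0,0,0],[0,0,0]]]' 
python3 -m jog '[[0.5,[0,0,0],[0,0,0]],[0.5,[0,0,-0.3],[0,0,0]],[0.5,[0,0,-0.7],[0,0,0]],[0.5,[0,0,-1],[0,0,0]],[0,[0,0,-1],[0,0,0]]]' 
python3 look.py 12 scene; python3 tz.py scene12.npz; python3 posts.py scene12.npz; python3 plan.py .49 .187 .1 10.9
```

```text
time: 21.25
tcp_pos: [0.4884, 0.187, 0.0352]
eef_rot: [2.0, 2.422, -0.0]
force: [-0.3, -0.5, -0.3]
gripper_width: 0.0382
grip_force: 0.0
time: 21.75
tcp_pos: [0.4914, 0.1879, 0.139]
eef_rot: [1.999, 2.419, 0.011]
force: [0.7, -0.7, -0.7]
gripper_width: 0.042
grip_force: 0.0
scene12.npz 1194 z pct [0.055  0.057  0.0591] slopes [-0.0064 -0.0001]
rim 0.0434641144650215
post 260 [0.4915 0.188  0.0817]
post 30 [0.5266 0.0936 0.0771]
post 33 [0.489  0.2854 0.0767]
t 21.8 pos [0.4897 0.1876 0.137 ] yaw 10.91 q [-0.67  0.53  0.38  1.92 -0.28  0.74  0.05] F [ 0.4  0.8 -0.5] w 0.0386 gf 0.0
SHIFT [-0.007, -0.0, 0.37] TURN [0.0013, -0.0004, 0.0]
```

```bash
python3 -m jog '[[0,[0,0,0],[0,0,0]],[0,[0,0,0],[0,0,0]],[0,[0,0,0],[0,0,0]]]' >/dev/null; python3 plan.py .5349 .0743 .1 10.9;  python3 plan.py .5349 .0743 .044 10.9
```

```text
t 22.1 pos [0.4876 0.1866 0.1342] yaw 10.89 q [-0.67  0.53  0.37  1.92 -0.28  0.74  0.05] F [-0.   0.2 -0.6] w 0.0142 gf 0.0
SHIFT [-1.192, 0.254, 0.342] TURN [-0.0007, 0.0002, -0.0001]
t 22.1 pos [0.4876 0.1866 0.1342] yaw 10.89 q [-0.67  0.53  0.37  1.92 -0.28  0.74  0.05] F [-0.   0.2 -0.6] w 0.0142 gf 0.0
SHIFT [-1.192, 0.255, 0.902] TURN [-0.0007, 0.0002, -0.0001]
```

```bash

python3 -m jog '[[0,[-0.45,0.12,0],[0,0,0]],[0,[-0.9,0.25,0],[0,0,0]],[0,[-0.99,0.25,0],[0,0,0]]]' >/dev/null
python3 -m jog '[[0,[-0.2,0,0],[0,0,0]],[0,[-0.2,0,0.3],[0,0,0]],[0,[-0.2,0,0.7],[0,0,0]],[0,[-0.2,0,0.9],[0,0,0]],[0,[-0.2,0,0.9],[0,0,0]]]'
python3 -m jog '[[0,[0,0,0],[0,0,0]],[0,[0,0,0],[0,0,0]]]'
python3 plan.py .5349 .0743 .044 10.9
```

```text
time: 22.9
tcp_pos: [0.5322, 0.0748, 0.0422]
eef_rot: [-1.997, -2.418, 0.008]
force: [-0.8, 0.9, -0.0]
gripper_width: 0.0005
grip_force: 0.0
time: 23.1
tcp_pos: [0.5364, 0.075, 0.0464]
eef_rot: [2.0, 2.421, 0.002]
force: [0.5, 0.5, 0.3]
gripper_width: 0.0003
grip_force: 0.0
t 23.1 pos [0.5364 0.075  0.0464] yaw 10.89 q [-0.38  0.68  0.29  1.95 -0.34  0.56  0.33] F [0.5 0.5 0.3] w 0.0003 gf 0.0
SHIFT [-0.004, -0.016, 0.024] TURN [0.0006, 0.0, -0.0]
```

```bash

python3 -m jog '[[0,[0.06,0,0.02],[0,0,0]],[0,[0.12,-0.02,0.02],[0,0,0]],[0,[0.18,-0.04,0.02],[0,0,0]],[0,[0.23,-0.06,0.02],[0,0,0]],[0,[0.27,-0.08,0.02],[0,0,0]]]'
python3 -m jog '[[0,[0,0,0],[0,0,0]],[0,[0,0,0],[0,0,0]],[0,[-0.03,0.08,0],[0,0,0]],[0,[-0.03,0.2,0],[0,0,0]],[0,[-0.03,0.2,0],[0,0,0]]]'
python3 look.py 13 scene; python3 posts.py scene13.npz; python3 tz.py scene13.npz; python3 plan.py .5349 .0743 .044 10.9
```

```text
time: 23.6
tcp_pos: [0.5221, 0.0996, 0.0438]
eef_rot: [2.0, 2.422, -0.001]
force: [0.2, -5.3, 5.5]
gripper_width: 0.0004
grip_force: 2.9
time: 24.1
tcp_pos: [0.5443, 0.1018, 0.0431]
eef_rot: [2.0, 2.423, 0.002]
force: [-0.1, 0.4, 0.4]
gripper_width: 0.0006
grip_force: 0.0
post 254 [0.4916 0.1871 0.0817]
post 31 [0.5121 0.1111 0.0774]
post 29 [0.4891 0.2857 0.0776]
post 39 [0.5543 0.1042 0.0816]
scene13.npz 1299 z pct [0.0549 0.057  0.0593] slopes [-0.0072 -0.0024]
rim 0.04328858849786876
t 24.15 pos [0.543  0.1015 0.043 ] yaw 10.92 q [-0.42  0.7   0.29  1.92 -0.35  0.58  0.29] F [-0.5  0.4 -0.1] w 0.0003 gf 0.0
SHIFT [-0.251, -0.131, -0.011] TURN [-0.0001, -0.0003, 0.0001]
```

```bash

python3 -m jog '[[0,[0.1,0,0],[0,0,0]],[0,[0.19,0,0],[0,0,0]],[0,[0.19,0,0],[0,0,0]],[0,[0.19,-0.07,0],[0,0,0]],[0,[0.19,-0.12,0],[0,0,0]]]'
python3 -m jog '[[0,[0,-0.05,0],[0,0,0]],[0,[0,-0.09,0],[0,0,0]],[0,[0,-0.12,0],[0,0,0]],[0,[0,-0.12,0],[0,0,0]],[0,[0,-0.12,0],[0,0,0]]]'
python3 look.py 14 scene; python3 posts.py scene14.npz; python3 plan.py .5349 .0743 .044 10.9
```

```text
time: 24.65
tcp_pos: [0.5262, 0.1168, 0.0433]
eef_rot: [-2.0, -2.422, 0.001]
force: [0.3, -0.0, -1.2]
gripper_width: 0.0007
grip_force: 0.0
time: 25.15
tcp_pos: [0.5165, 0.1154, 0.0438]
eef_rot: [2.0, 2.422, 0.003]
force: [2.6, 2.7, 1.1]
gripper_width: 0.0004
grip_force: 1.4
post 258 [0.4916 0.1873 0.0818]
post 36 [0.5259 0.1171 0.082 ]
post 31 [0.4904 0.2857 0.0779]
t 25.2 pos [0.5164 0.1151 0.0437] yaw 10.89 q [-0.46  0.67  0.29  1.98 -0.36  0.53  0.27] F [2.2 2.6 1.5] w 0.0006 gf 1.4
SHIFT [-0.436, 0.105, -0.003] TURN [0.0006, -0.0001, -0.0]
```

```bash

python3 -m jog '[[0,[0,-0.015,0],[0,0,0]],[0,[0,-0.025,0],[0,0,0]],[0,[0,-0.025,0],[0,0,0]],[0,[0,-0.025,0],[0,0,0]]]'
python3 -m jog '[[0,[0,0.15,0],[0,0,0]],[0,[0,0.15,-0.3],[0,0,0]],[0,[0,0.15,-0.7],[0,0,0]],[0,[0,0.15,-0.9],[0,0,0]],[0,[0,0.15,-0.9],[0,0,0]]]'
python3 look.py 15 scene; python3 posts.py scene15.npz; python3 tz.py scene15.npz; python3 plan.py .489 .3 .1 10.9
```

```text
time: 25.6
tcp_pos: [0.5127, 0.1139, 0.0433]
eef_rot: [-2.001, -2.422, 0.001]
force: [1.5, 1.7, 1.6]
gripper_width: 0.0005
grip_force: 1.0
time: 26.1
tcp_pos: [0.5283, 0.1163, 0.1354]
eef_rot: [2.0, 2.42, 0.002]
force: [0.4, 0.6, -0.1]
gripper_width: 0.0006
grip_force: 0.0
post 31 [0.499  0.1127 0.0778]
post 255 [0.4915 0.1872 0.0817]
post 33 [0.49   0.2856 0.0768]
scene15.npz 1260 z pct [0.055  0.0571 0.0594] slopes [-0.0105 -0.0036]
rim 0.04361290636941957
t 26.15 pos [0.5271 0.1165 0.1338] yaw 10.87 q [-0.52  0.56  0.38  1.88 -0.29  0.76  0.21] F [0.3 0.4 1.2] w 0.0005 gf 0.0
SHIFT [1.874, -0.028, 0.338] TURN [-0.0002, 0.0001, -0.0002]
```

```bash

python3 -m jog '[[0,[0.45,0,0],[0,0,0]],[0,[0.9,0,0],[0,0,0]],[0,[0.98,-0.01,0],[0,0,0]]]' >/dev/null
python3 -m jog '[[0,[0.45,0,0],[0,0,0]],[0,[0.9,0,0],[0,0,0]],[0,[0.99,0,0],[0,0,0]],[0,[0.99,0,0.3],[0,0,0]],[0,[0.99,0,0.5],[0,0,0]]]' >/dev/null
python3 -m jog '[[0,[0,0,0],[0,0,0]],[0,[0,0,0],[0,0,0]],[0,[0,0,0],[0,0,0]]]'
python3 plan.py .4884 .3098 .044 10.9
```

```text
time: 27.25
tcp_pos: [0.4902, 0.3099, 0.084]
eef_rot: [2.001, 2.421, 0.001]
force: [0.6, -0.1, 0.0]
gripper_width: 0.0006
grip_force: 0.0
t 27.25 pos [0.4902 0.3099 0.084 ] yaw 10.84 q [-0.84  0.67  0.36  1.82 -0.34  0.71 -0.1 ] F [ 0.6 -0.1  0. ] w 0.0006 gf 0.0
SHIFT [0.003, -0.018, 0.4] TURN [0.0002, 0.0, -0.0003]
```

```bash

python3 -m jog '[[0,[0,0,0.3],[0,0,0]],[0,[0,0,0.4],[0,0,0]],[0,[0,0,0.4],[0,0,0]],[0,[-0.05,0,0.4],[0,0,0]],[0,[-0.1,-0.02,0.4],[0,0,0]]]'
python3 -m jog '[[0,[-0.04,-0.01,0],[0,0,0]],[0,[-0.08,-0.03,0],[0,0,0]],[0,[-0.12,-0.05,0],[0,0,0]],[0,[-0.12,-0.05,0],[0,0,0]]]'
python3 -m jog '[[0,[0.03,0.08,0],[0,0,0]],[0,[0.03,0.2,0],[0,0,0]],[0,[0.03,0.2,0],[0,0,0]],[0,[0.03,0.2,0],[0,0,0]]]'
python3 look.py 16 scene; python3 posts.py scene16.npz; python3 plan.py .4884 .3098 .044 10.9
```

```text
time: 27.75
tcp_pos: [0.4906, 0.3002, 0.0445]
eef_rot: [2.0, 2.421, 0.003]
force: [-0.4, 0.2, -0.0]
gripper_width: 0.0004
grip_force: 0.2
time: 28.15
tcp_pos: [0.4867, 0.2871, 0.0438]
eef_rot: [-2.001, -2.421, -0.0]
force: [0.7, 2.1, 0.9]
gripper_width: 0.0003
grip_force: 0.6
time: 28.55
tcp_pos: [0.5054, 0.2936, 0.0428]
eef_rot: [-2.001, -2.422, 0.003]
force: [0.4, -0.3, -0.6]
gripper_width: 0.0004
grip_force: 0.0
post 32 [0.499  0.1127 0.0774]
post 256 [0.4915 0.1879 0.0818]
post 31 [0.4865 0.2731 0.0778]
post 46 [0.5148 0.293  0.0827]
t 28.6 pos [0.5051 0.2936 0.0429] yaw 10.89 q [-0.78  0.74  0.32  1.83 -0.36  0.64 -0.05] F [ 0.  -0.5 -0.1] w 0.0001 gf 0.0
SHIFT [0.19, -0.133, -0.011] TURN [-0.0006, 0.0003, -0.0001]
```

```bash

python3 -m jog '[[0,[-0.1,0,0],[0,0,0]],[0,[-0.2,0,0],[0,0,0]],[0,[-0.2,0,0],[0,0,0]],[0,[-0.2,-0.05,0],[0,0,0]],[0,[-0.2,-0.1,0],[0,0,0]]]'
python3 -m jog '[[0,[0,-0.05,0],[0,0,0]],[0,[0,-0.09,0],[0,0,0]],[0,[0,-0.13,0],[0,0,0]],[0,[0,-0.165,0],[0,0,0]],[0,[0,-0.165,0],[0,0,0]]]'
python3 -m jog '[[0,[0,0,0],[0,0,0]],[0,[0,0,0],[0,0,0]]]'
python3 -m jog '[[0,[0,0.15,0],[0,0,0]],[0,[0,0.15,-0.3],[0,0,0]],[0,[0,0.15,-0.7],[0,0,0]],[0,[0,0.15,-0.9],[0,0,0]],[0,[0,0.15,-0.9],[0,0,0]]]'
python3 look.py 17 scene; python3 posts.py scene17.npz; python3 tz.py scene17.npz
```

```text
time: 29.1
tcp_pos: [0.4998, 0.2729, 0.0434]
eef_rot: [2.0, 2.422, 0.001]
force: [5.6, -0.3, 0.0]
gripper_width: 0.0003
grip_force: 3.5
time: 29.6
tcp_pos: [0.4858, 0.2689, 0.0442]
eef_rot: [1.999, 2.419, 0.004]
force: [3.7, -0.9, 1.0]
gripper_width: 0.0003
grip_force: 1.5
time: 29.8
tcp_pos: [0.4841, 0.27, 0.0436]
eef_rot: [2.0, 2.422, 0.002]
force: [2.1, -0.9, 1.5]
gripper_width: 0.0006
grip_force: 1.3
time: 30.3
tcp_pos: [0.4985, 0.2741, 0.1356]
eef_rot: [-1.999, -2.423, -0.005]
force: [0.0, -0.1, -0.6]
gripper_width: 0.0006
grip_force: 0.0
post 31 [0.4991 0.1127 0.0779]
post 255 [0.4914 0.1878 0.0815]
post 32 [0.472  0.2619 0.0778]
scene17.npz 1131 z pct [0.055  0.0569 0.0594] slopes [-0.0167  0.002 ]
rim 0.04371394465937849
```

```bash

python3 -m jog '[[0,[0,0,0.4],[0,0,0]],[0,[0,0,0.8],[0,0,0]],[0,[0,0,0.9],[0,0,0]],[0,[0,0,0.9],[0,0,0]],[0,[0,-0.1,0.9],[0,0,0]]]'
python3 -m jog '[[0,[0,-0.05,0],[0,0,0]],[0,[0,-0.065,0],[0,0,0]],[0,[0,-0.08,0],[0,0,0]],[0,[0,-0.08,0],[0,0,0]],[0,[0,-0.08,0],[0,0,0]]]'
python3 look.py 18 scene
python3 -m jog '[[0,[0,0.15,0],[0,0,0]],[0,[0,0.15,-0.3],[0,0,0]],[0,[0,0.15,-0.7],[0,0,0]],[0,[0,0.15,-0.9],[0,0,0]],[0,[0,0.15,-0.9],[0,0,0]]]'
python3 look.py 19 scene; python3 posts.py scene19.npz; python3 - <<'E'
from h import *
d=load("scene19.npz"); P=cloud(d); a=.19; Rm=np.array([[np.cos(a),-np.sin(a)],[np.sin(a),np.cos(a)]]); q=(P[...,:2]-[.4905,.187])@Rm; g=d["image"].min(-1)
for x0 in(-.03,.03):
    k=(abs(q[...,0]-x0)<.012)&(abs(q[...,1])<.05)&(g>90)&(abs(P[...,2]-.057)<.006); print(x0,k.sum(),np.median(P[k][:,2]))
for y0 in(-.045,.045):
    k=(abs(abs(q[...,0])-.028)<.014)&(abs(q[...,1]-y0)<.01)&(g>90)&(abs(P[...,2]-.057)<.006); print(y0,k.sum(),np.median(P[k][:,2]))
cv2.imwrite("pics/c19.png",cv2.resize(d["image"][185:295,335:478,::-1],None,fx=5,fy=5,interpolation=cv2.INTER_CUBIC))
E
python3 plan.py .5129 .1139 .0433 10.9
```

```text
time: 30.85
tcp_pos: [0.4899, 0.2707, 0.0439]
eef_rot: [2.001, 2.421, 0.002]
force: [-0.7, -0.3, 0.3]
gripper_width: 0.0006
grip_force: 0.0
time: 31.35
tcp_pos: [0.4826, 0.2695, 0.0443]
eef_rot: [2.0, 2.421, 0.005]
force: [3.1, 0.0, 2.8]
gripper_width: 0.0004
grip_force: 2.0
time: 31.9
tcp_pos: [0.4957, 0.2726, 0.1357]
eef_rot: [-2.0, -2.422, -0.004]
force: [-0.1, 0.4, -0.9]
gripper_width: 0.0003
grip_force: 0.0
post 30 [0.499  0.1128 0.0781]
post 259 [0.4914 0.1877 0.0818]
post 30 [0.4709 0.2617 0.077 ]
-0.03 85 0.0563252028304058
0.03 284 0.05689775109514502
-0.045 127 0.0567339427037186
0.045 101 0.05694202974798472
t 31.95 pos [0.4945 0.2723 0.134 ] yaw 10.93 q [-0.81  0.59  0.39  1.81 -0.3   0.8  -0.07] F [-0.6  0.4 -1.3] w 0.0004 gf 0.0
SHIFT [-1.591, -0.119, 0.905] TURN [-0.0003, -0.0003, 0.0002]
```

View pics/c19.png

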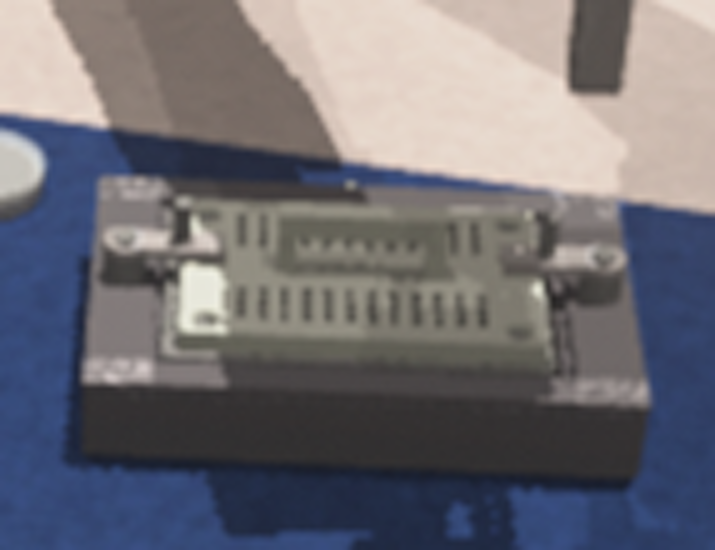

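The picture shows the template flush, with both clip arms lying over its ends. As a last check I'll retreat and read the clip angles from above.

```bash

python3 -m jog '[[0,[0.4,0,-0.3],[0,0,0]],[0,[0.8,0,-0.6],[0,0,0]],[0,[1,0,-0.6],[0,0,0]]]' >/dev/null
python3 -m jog '[[0,[0.4,0,0],[0,0,0]],[0,[0.8,0,0],[0,0,0]],[0,[1,-0.3,0],[0,0,0]]]' >/dev/null
python3 -m jog '[[0,[0.4,-0.3,0],[0,0,0]],[0,[0.8,-0.6,0],[0,0,0]],[0,[1,-0.6,0],[0,0,0]]]' >/dev/null
python3 -m jog '[[0,[0.4,-0.3,0],[0,0,0]],[0,[0.8,-0.6,0],[0,0,0]],[0,[0.8,-0.6,0],[0,0,0]],[0,[0.8,-0.6,0],[0,0,0]]]'
python3 look.py 20 top; python3 clips.py top20.npz; python3 posts.py top20.npz; python3 - <<'E'
from h import *
d=load("top20.npz"); cv2.imwrite("pics/c20.png",cv2.resize(d["image"][210:330,160:310,::-1],None,fx=4.9,fy=4.9,interpolation=cv2.INTER_CUBIC))
E
```

```text
time: 33.25
tcp_pos: [0.2734, 0.6162, 0.1907]
eef_rot: [1.996, 2.425, -0.008]
force: [1.1, 0.3, -0.3]
gripper_width: 0.0005
grip_force: 0.0
left 200 angle 1.589
right 209 angle 1.618
post 166 [0.49   0.1875 0.0841]
post 15 [0.498  0.1138 0.0819]
post 17 [0.4696 0.2622 0.0806]
post 6 [0.4631 0.2873 0.0688]
```

View pics/c20.png

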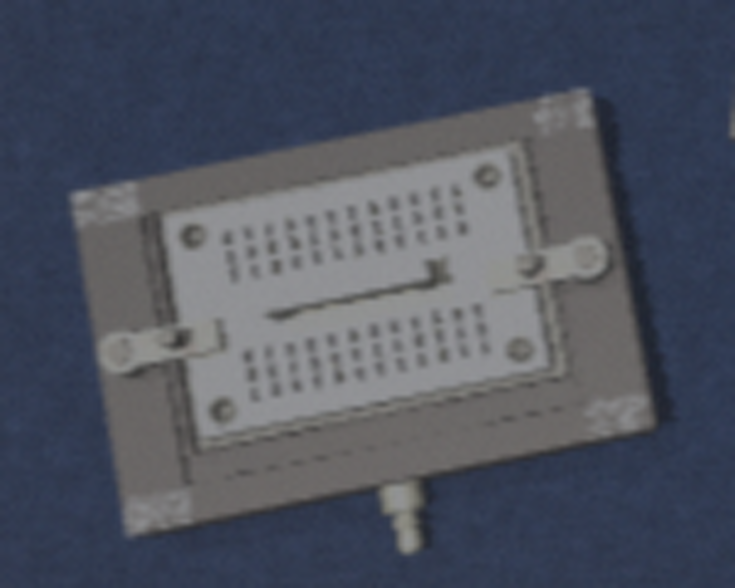

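From above, a pin shows in each of the four holes at (193,236), (487,176), (222,410) and (519,348). Both clips read about 1.59 and 1.62 rad.

```bash
python3 -c "
from cell import ctrl
print(ctrl.job_done())"
```

```text
the job is handed in; nothing more can be done
None
```

I handed the job in at about 33 s: in the last images the template lies flush over all four pins with both clips fully swung in, and the arm is clear; the hand-in returned no verdict.

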